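Lock the spring plunger of a last-holding jig with its keeper

TASK

Put the jig's spring plunger away: pick up the steel keeper by its upright grip, set it down between the jig's lips so that it presses the plunger fully into its housing, and slide it under the lips, towards the end with the clamp screw, until the plunger clicks up into the pocket beneath the keeper. Before letting go, prove the catch by tugging the keeper straight back against the plunger with about 15 N for half a second. Work by feel: push no harder than about 10 N while sliding and tug with no more than 20 N, and leave the other things on the bench alone.

Things in the scene. Friction and masses are not known exactly. Their poses are not given: they have to be found in the camera images.
- jig: Fixed aluminium block on a dark flange 200 x 116 mm; origin under its centre, x = slide direction; its +x end face has one round dark screw head. Deck 46 mm up. Side walls on the deck (inner faces at y = +-33 mm) carry lips that reach in to y = +-20 mm: one pair at x = 17 to 55 mm, one at x = -55 to -5 mm. Lip undersides 10.5 mm above the deck, tops 16.5 mm.
- jig_entry (a point): Point on the deck, 30 mm before the jig's middle (its -x side), over which the keeper's centre goes down, long side along the jig's x; 4 mm either way still passes the lips, 2 mm to either side. Axes as the jig's.
- jig_middle (a point): Point on the deck in the jig's middle. The plunger (vertical, 12 mm thick, domed tip 26 mm above the deck when free) stands in a dark carriage that is clamped anywhere from 15 mm before to 15 mm past this point along x; where is not measured and must be seen or felt. The keeper clicks when its centre comes over the plunger (2 mm play).
- plunger (a joint): how far the plunger is pushed down, m: 0 free, 0.026 with its tip level with the deck, 0.030 its stop. The spring needs 3 N to start and 6 N at 0.026. Under the keeper's plate it reads about 0.023 to 0.026; clicked up into the keeper's pocket it reads about 0.014 to 0.018.
- keeper_grip (a point): In the grip of the loose keeper, 42 mm above its underside. Keeper, 0.15 to 0.3 kg: steel plate 104 (x) x 36 x 8 mm, 4 ears (14 mm long, centred 36 mm fore and aft) make it 61 mm wide (y); upright grip 34 mm long (x), 14 mm thick (y), top at 58 mm. Pocket 16 x 20 mm, 8 mm deep under its centre. Same both ways round. Grip it with the fingertips over 20 mm above its underside to clear the lips.
- cap: orange open cap, 42 mm wide, 36 mm high, a bystander; origin at its underside
- wedge: green wedge 42 x 64 x 22 mm, a bystander; origin at its underside
- cup: black oval cup 73 x 34 x 44 mm, a bystander; origin at its underside
- steps: green stepped gauge 82 x 43 x 34 mm, a bystander; origin at its underside
- bush (a joint): The plunger's housing (brass collar) sits in a stiff rubber bush and gives a little along the jig's x, 6 N per mm: this is its deflection, m, 0 unloaded, positive when pushed towards the jig's clamp-screw end (+x), negative when tugged back. Under the lips friction takes a few N of a pull on the keeper.
Not all that is in view belongs to the job. Of the things that look like the part that bears keeper_grip, the largest one is meant.

How it is judged:
By the outcome, as a careful person would: the job done as asked, in the order asked, and still so for the second after the job is handed in, with the robot touching nothing.
It also fails if it takes over 64 s, if anything falls off the work surface, if the arm or the gripper's body presses on something with over 40 N, if the wrist force passes 120 N, or if a joint passes its speed limit or range.

ROBOT

A 6-joint arm with a two-finger parallel gripper is mounted at the origin on a cart in front of the work surface, level with it; the furniture and walls round the work are solid. World frame = base frame: x ahead of the robot, y to its left, z up, the work surface at z = 0. Lengths are in m, angles in rad, forces in N, time in s.
With the tool pointing down it reaches from about 0.35 to 0.875 m from the base axis. Payload 4.2 kg.
Tool frame: the origin (TCP) lies on the front face of the gripper's body, between the roots of the fingers; the fingertips stand 70 mm ahead of it and the grasp point (between the pads) lies 51 mm ahead of it (nose_length is the distance from the TCP to the fingertips, in m); x points along the fingers, y is the direction in which the jaws open and shut, and the axes are right-handed (so a half turn about x gives the same grasp; the last joint's range is limited). The gripper opens to 87 mm and grips with 3 to 60 N. Pads are 19 mm wide; open, the fingers measure 117 mm over their backs; the gripper's body (75 mm by 190 mm) begins 51 mm behind the grasp point.
Start: joints at [1.58, 0.385, 0.008, 0, -1.194, -0.259], TCP at [0.154, 0.606, 0.292] pointing down, gripper open.
Joint ranges: [-3.14, 3.14], [-1.21, 2.06], [-1.07, 1.41], [-3.16, 2.05], [-2.99, -0.16], [-3.1, 3.1]. Speed limits (rad/s): [2.79, 2.79, 3.14, 3.14, 3.14, 3.14].

INTERFACE

Orientations are given as a unit quaternion [x, y, z, w].
In Python, from plant import * gives the robot as it stands.
- The arm moves only by the shell command python3 -m creep 'ROWS' [OPENING]. ROWS is JSON, one flat list of numbers, 6 for each row, row after row: the shift along the tool's x, y, z in m, then the turn, a rotation vector about the tool's x, y, z in rad. In form: [x, y, z, wx, wy, wz, x, y, z, wx, wy, wz, ...]. A call has 1 to 20 rows; each row shifts and turns the commanded pose from where the row before left it, along the tool's axes as they then stand; what a row does not reach is not made up. A row lasts 1/10 s, in which the tool goes at most 50 mm and 8.59 degrees, less where a joint would pass 70% of its speed; a pose out of reach is approached as far as the arm can. A call is refused whole if a number of a shift passes 0.05 or a number of a turn 0.15, either way. A call with a gripper value outside its range is refused whole. OPENING is the finger opening in m, from 0 to 0.087, set as the call begins (- or left out, the last holds). The fingers move at their own pace and stop on an object; the grip force is fixed at half the most. Time passes only in rows, so rows that do not move let the fingers close. It gives the time, the measured TCP pose, the force and the opening at its end, in the units of the state.
- get_state(): the state, without advancing time (a new reading comes with each control period).
- camera(name): name is "scene" or "top"; returns a dict with "pixels" (384x512x3 uint8, red, green, blue), "K" (3x3 intrinsics, pixels), "eye" and "attitude" of the camera in the world. Camera axes: x right, y up, looking along -z (the intrinsics and any distortion apply to the point x, -y, -z); pixel columns grow to the right and rows downward; lengths in m; the calibration is good to about 2 mm. A picture is of the moment at which its call begins. There is no depth.
- sign_off(): hands the job in, once; it reports no verdict.
The state is a dict: "clock": time; "joint_pos": joint angles; "joint_velocities": joint speeds; "joint_efforts": joint torques, N m; "eef_pos": TCP position; "tcp_rot": TCP orientation; "force": force on the tool from outside, world axes, zero at the start; "torque": the same for the moment, N m; "gripper_width": finger opening in m.
Only numpy, scipy, OpenCV 4.12 (cv2) and the standard library are available. Lean on these libraries where they do the work, as an engineer would, in place of code of your own. Each camera call takes 0.05 s, during which the arm holds its last target.

## Working session

There is one attempt and no reset: what is moved stays moved. The work goes in short steps, Python scripts to look and compute and a shell command to move; the robot and the scene stay as the last step left them, time stands still between calls to the robot, and variables do not carry over. Pictures are saved under pics/ and viewed, and the job is handed in when it is done.

```bash
ls; mkdir -p pics
python3 - <<'E'
from plant import *
import cv2,json
s=get_state(); print({k:(v if not hasattr(v,'tolist') else v.tolist()) for k,v in s.items()})
for n in ("scene","top"):
    c=camera(n); cv2.imwrite(f"pics/{n}0.png",c["pixels"][:,:,::-1]); print(n,c["K"],c["eye"],c["attitude"],c.keys())
E
```

```text
pics
{'clock': 0.0, 'joint_pos': [1.5795841593926516, 0.3855804178718016, 0.006616796379676198, -0.00050821534421866, -1.1939952598008248, -0.258613765672991], 'joint_velocities': [-0.0020871548761649435, 0.00114968558450428, 0.0005123738077043124, 0.0009258004053256171, -0.001081921967006972, 0.0005513802415512379], 'joint_efforts': [-0.0011979558985331096, -39.06718969345093, 18.740639090538025, 4.219816625118256, 0.010968309652525932, -0.00019598092876549345], 'eef_pos': [0.1543760105029829, 0.6051678113297925, 0.2911401287802817], 'tcp_rot': [-0.7015250831045641, 0.08894302724649054, 0.7016522700912621, 0.08738299351214193], 'force': [-0.4835996688070408, 0.590823291720974, 0.2504463323542121], 'torque': [-0.010176874506822196, 0.02500274215159053, -0.059320525223117315], 'gripper_width': 0.08699830817155023}
scene [[441.24816144   0.         259.89523762]
 [  0.         441.24816144 192.52233104]
 [  0.           0.           1.        ]] [0.03524226 1.00980996 0.83444514] [-0.11342401  0.45954331  0.84828266 -0.23742679] dict_keys(['pixels', 'K', 'eye', 'attitude'])
top [[400.64026652   0.         253.0744654 ]
 [  0.         400.64026652 185.45272919]
 [  0.           0.           1.        ]] [0.47715414 0.00615712 1.23410373] [ 0.03420134 -0.0278651  -0.69972304  0.71305082] dict_keys(['pixels', 'K', 'eye', 'attitude'])
```

View pics/scene0.png

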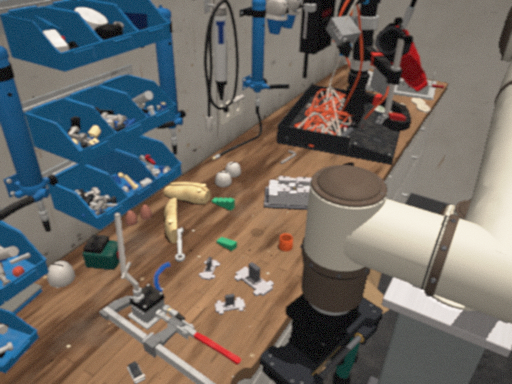

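View pics/top0.png

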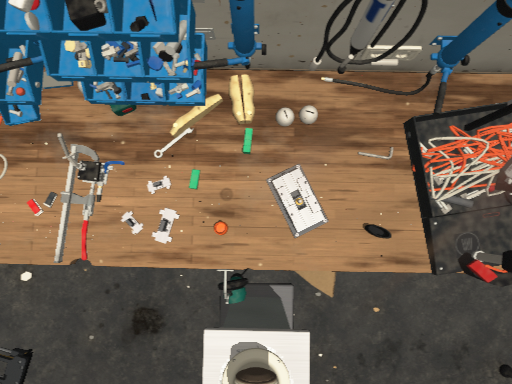

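The top view shows the jig near (297,200) and three keeper look-alikes at (160,184), (131,222) and (165,225), the last of which is the largest. I'll zoom in on these next.

Run:
```python
import cv2
t=cv2.imread('pics/top0.png'); s=cv2.imread('pics/scene0.png')
a=cv2.resize(t[155:245,255:345],(540,540),interpolation=cv2.INTER_CUBIC)
cv2.imwrite('pics/z_jig.png',a)
cv2.imwrite('pics/z_keep.png',cv2.resize(t[170:250,110:240],(780,480),interpolation=cv2.INTER_CUBIC))
cv2.imwrite('pics/z_s.png',cv2.resize(s[160:320,190:330],(525,600),interpolation=cv2.INTER_CUBIC))
```

```text
(no output)
```

View pics/z_jig.png

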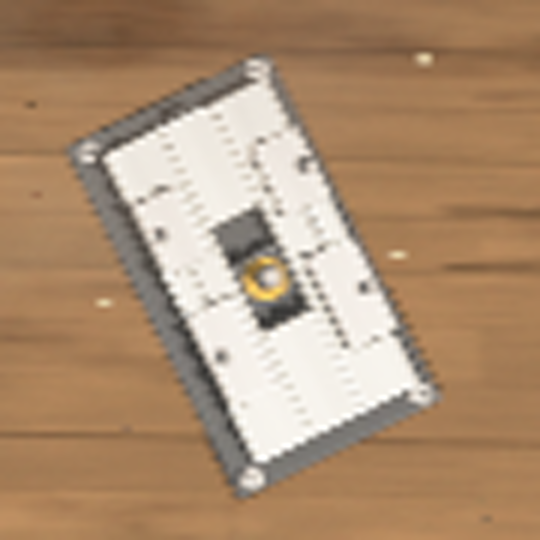

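View pics/z_keep.png

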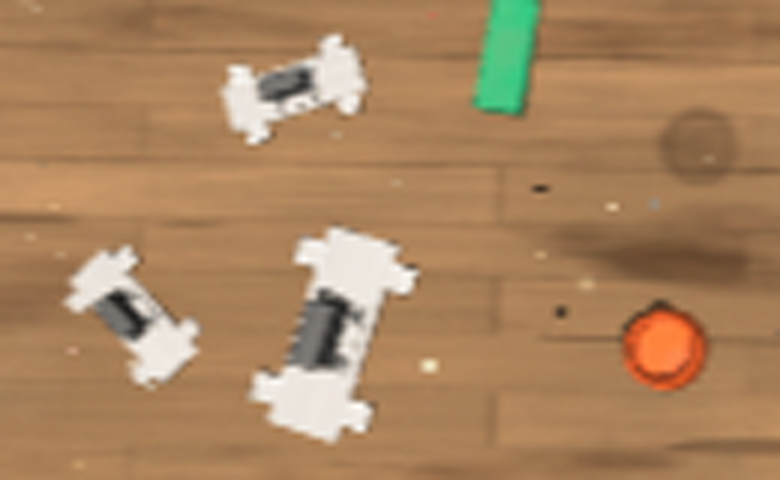

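View pics/z_s.png

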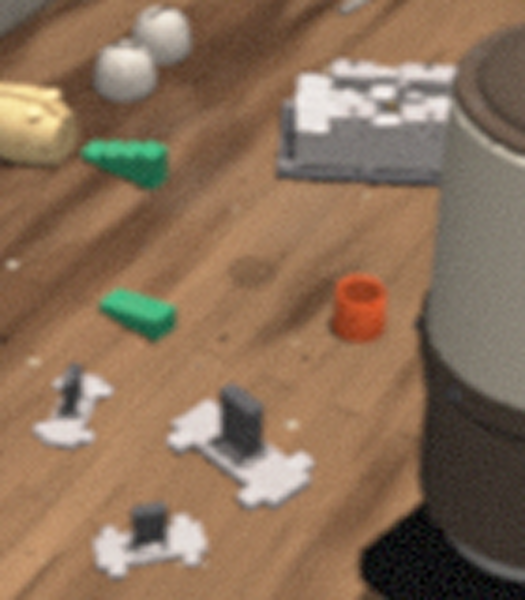

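```bash
cat > h.py <<'E'
import numpy as np,cv2
from scipy.spatial.transform import Rotation as R
CAL={'scene':(np.array([[441.24816144,0,259.89523762],[0,441.24816144,192.52233104],[0,0,1]]),np.array([0.03524226,1.00980996,0.83444514]),[-0.11342401,0.45954331,0.84828266,-0.23742679]),
'top':(np.array([[400.64026652,0,253.0744654],[0,400.64026652,185.45272919],[0,0,1]]),np.array([0.47715414,0.00615712,1.23410373]),[0.03420134,-0.0278651,-0.69972304,0.71305082])}
def ray(n,uv):
    K,e,q=CAL[n]; d=np.linalg.inv(K)@np.array([uv[0],uv[1],1.]); d=np.array([d[0],-d[1],-d[2]])
    return e,R.from_quat(q).apply(d)
def cast(n,uv,z):
    e,d=ray(n,uv); return e+d*(z-e[2])/d[2]
def proj(n,p):
    K,e,q=CAL[n]; c=R.from_quat(q).inv().apply(np.asarray(p)-e); c=np.array([c[0],-c[1],-c[2]]); u=K@c; return u[:2]/u[2]
E
python3 - <<'E'
from h import *
t=cv2.imread('pics/top0.png')
# zoom pixel -> image: (zx+0.5)/6-0.5+255
P=lambda zx,zy:((zx+.5)/6-.5+255,(zy+.5)/6-.5+155)
for z in (0.0,0.01):
    c=[cast('top',P(*p),z) for p in [(68,150),(265,52),(442,397),(240,500)]]
    print(z,[x.round(4)[:2] for x in c],[round(np.linalg.norm(c[i]-c[(i+1)%4]),4) for i in range(4)],np.mean(c,0).round(4))
# keeper mask
hsv=cv2.cvtColor(t,cv2.COLOR_BGR2HSV)
m=((hsv[...,1]<60)&(hsv[...,2]>150)).astype(np.uint8)
m[:170]=0;m[250:]=0;m[:,:110]=0;m[:,240:]=0
g=((hsv[...,1]<60)&(hsv[...,2]<150)).astype(np.uint8)
n,l,st,ce=cv2.connectedComponentsWithStats(m|(g&(cv2.dilate(m,np.ones((9,9)))) ))
for i in range(1,n):
    if st[i,4]>40:
        cs,_=cv2.findContours((l==i).astype(np.uint8),0,2); r=cv2.minAreaRect(cs[0]); b=cv2.boxPoints(r)
        w=[cast('top',x,0.008) for x in b]
        print(ce[i],r,[round(np.linalg.norm(w[k]-w[k+1]),4) for k in range(2)],np.mean(w,0).round(4), [x.round(4) for x in w])
E
```

```text
0.0 [array([ 0.6047, -0.0211]), array([ 0.6575, -0.1222]), array([ 0.4814, -0.2141]), array([ 0.4272, -0.1116])] [np.float64(0.114), np.float64(0.1986), np.float64(0.116), np.float64(0.1992)] [ 0.5427 -0.1173  0.    ]
0.01 [array([ 0.6036, -0.0209]), array([ 0.656 , -0.1211]), array([ 0.4814, -0.2123]), array([ 0.4276, -0.1106])] [np.float64(0.1131), np.float64(0.197), np.float64(0.115), np.float64(0.1976)] [ 0.5422 -0.1163  0.01  ]
[158.51091703 184.41921397] ((158.52847290039062, 184.49110412597656), (12.945135116577148, 23.3847599029541), 72.6459732055664) [np.float64(0.0718), np.float64(0.0403)] [0.5826 0.3093 0.008 ] [array([0.5901, 0.3501, 0.008 ]), array([0.613, 0.282, 0.008]), array([0.575 , 0.2686, 0.008 ]), array([0.5522, 0.3365, 0.008 ])]
[165.18346774 225.13306452] ((165.3000030517578, 225.09999084472656), (20.238576889038086, 34.152591705322266), 18.43494987487793) [np.float64(0.1033), np.float64(0.0624)] [0.4588 0.2836 0.008 ] [array([0.4184, 0.3278, 0.008 ]), array([0.5175, 0.2988, 0.008 ]), array([0.499 , 0.2392, 0.008 ]), array([0.4002, 0.2686, 0.008 ])]
[131.87391304 222.13043478] ((132.020751953125, 222.0226287841797), (22.9132080078125, 13.51449203491211), 47.48955535888672) [np.float64(0.0408), np.float64(0.0709)] [0.4661 0.3859 0.008 ] [array([0.4771, 0.4254, 0.008 ]), array([0.5055, 0.3961, 0.008 ]), array([0.455 , 0.3464, 0.008 ]), array([0.4267, 0.3756, 0.008 ])]
```

Run:
```python
from h import *
c=np.array([0.5425,-0.117,0]); 
d=(np.array([0.6047,-0.0211])-np.array([0.4272,-0.1116]))+(np.array([0.6575,-0.1222])-np.array([0.4814,-0.2141])); a=np.arctan2(d[1],d[0]); print(np.degrees(a))
t=cv2.imread('pics/top0.png'); s=cv2.imread('pics/scene0.png')
# rectified views for looking: lip-top plane z=.0625, both, 4px/mm... 
for n,im in(('top',t),('scene',s)):
  out=[]
  for sg,col in((0,(0,0,255)),(np.pi,(255,0,0))):
    f=6
    if n=='top': x0,y0,w,h=255,155,90,90
    else: x0,y0,w,h=255,165,70,60
    z=cv2.resize(im[y0:y0+h,x0:x0+w],None,fx=f if n=='top' else 5.5,fy=f if n=='top' else 5.5,interpolation=cv2.INTER_CUBIC)
    ff=f if n=='top' else 5.5
    A=R.from_euler('z',a+sg)
    def q(p): 
        u=proj(n,c+A.apply(p)); return tuple(int(v) for v in ((u-[x0,y0]+.5)*ff-.5))
    for sy in(1,-1):
      for xa,xb in((17,55),(-55,-5)):
        P=[(xa,20*sy),(xb,20*sy),(xb,33*sy),(xa,33*sy)]
        cv2.polylines(z,[np.array([q((x/1e3,y/1e3,.0625)) for x,y in P])],True,col,1)
    cv2.circle(z,q((0,0,.072)),4,(0,255,0),1); out.append(z)
  cv2.imwrite(f'pics/hyp_{n}.png',cv2.resize(np.hstack(out),None,fx=.74,fy=.74,interpolation=cv2.INTER_AREA))
```

```text
27.286362809949996
```

View pics/hyp_top.png

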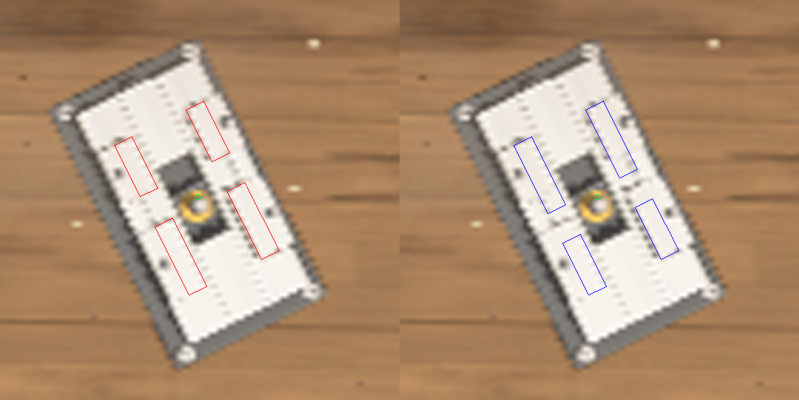

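View pics/hyp_scene.png

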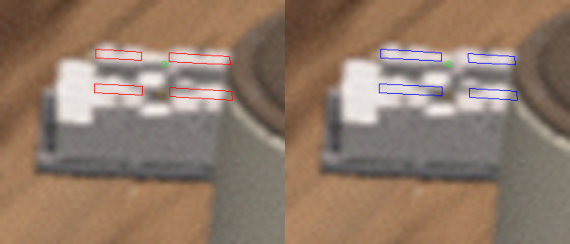

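Run:
```python
from h import *
t=cv2.imread('pics/top0.png'); s=cv2.imread('pics/scene0.png')
f=lambda z:np.clip(255*(z/255.)**3*1.2,0,255).astype(np.uint8)
a=cv2.resize(f(t[163:237,265:329]),None,fx=8,fy=8,interpolation=cv2.INTER_NEAREST)
b=cv2.resize(s[170:215,258:312],None,fx=10,fy=10,interpolation=cv2.INTER_CUBIC)
cv2.imwrite('pics/za.png',a);cv2.imwrite('pics/zb.png',b)
```

```text
(no output)
```

View pics/za.png

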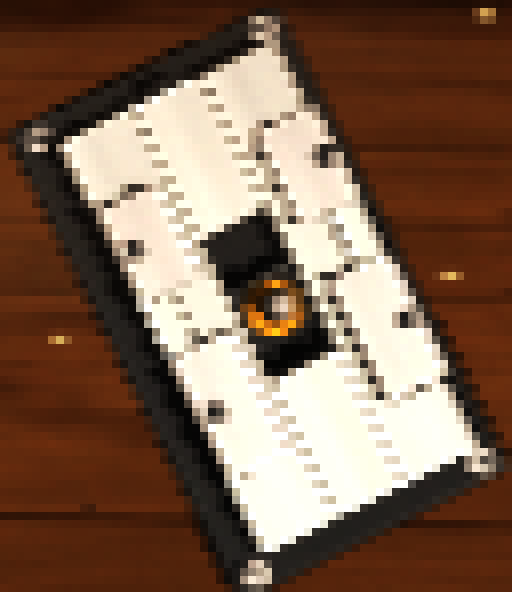

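View pics/zb.png

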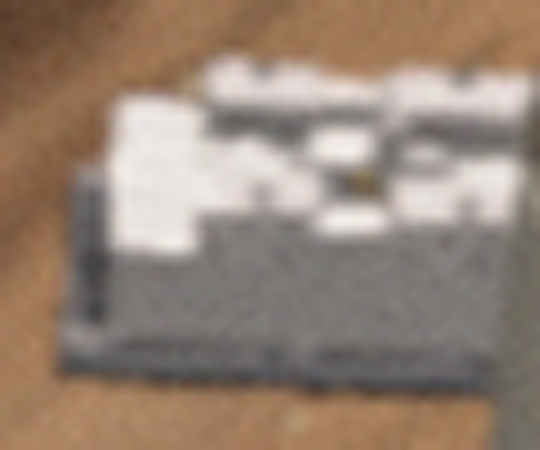

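Run:
```python
from h import *
P=lambda zx,zy:((zx+.5)/8-.5+265,(zy+.5)/8-.5+163)
a=np.radians(27.29); c=np.array([0.5424,-0.1167,0]); A=R.from_euler('z',a).inv()
def J(n,p,z): w=cast('top',P(*p),z); print(n,w.round(4),(A.apply(w-c)*1e3).round(1))
for p in [(38,140),(264,30),(484,462),(257,573)]: J('screw',p,.012)
for n,p in [('RU+',(262,128)),('RU-',(290,218)),('RL+',(330,280)),('RL-',(385,397)),('LU+',(148,186)),('LU-',(196,285)),('LL+',(237,333))]: J(n,p,.0625)
for p in [(205,243),(263,210),(327,350),(275,372)]: J('slot',p,.046)
J('collar',(273,310),.046);J('collar',(273,310),.05); J('tip',(283,302),.072)
```

```text
screw [ 0.6021 -0.0313  0.012 ] [92.2 48.5 12. ]
screw [ 0.6462 -0.1174  0.012 ] [ 91.9 -48.2  12. ]
screw [ 0.4825 -0.2023  0.012 ] [-92.5 -48.6  12. ]
screw [ 0.439  -0.1167  0.012 ] [-91.9  47.4  12. ]
RU+ [ 0.6029 -0.1119  0.0625] [ 56.  -23.5  62.5]
RU- [ 0.57   -0.1224  0.0625] [ 21.9 -17.7  62.5]
RL+ [ 0.5475 -0.1373  0.0625] [ -4.9 -20.6  62.5]
RL- [ 0.5052 -0.1576  0.0625] [-51.8 -19.3  62.5]
LU+ [ 0.5808 -0.0703  0.0625] [55.4 23.6 62.5]
LU- [ 0.5447 -0.0883  0.0625] [15.1 24.1 62.5]
LL+ [ 0.5275 -0.1035  0.0625] [-7.2 18.6 62.5]
slot [ 0.5614 -0.0928  0.046 ] [27.8 12.5 46. ]
slot [ 0.5741 -0.1142  0.046 ] [ 29.3 -12.3  46. ]
slot [ 0.5225 -0.1384  0.046 ] [-27.6 -10.1  46. ]
slot [ 0.514  -0.1192  0.046 ] [-26.4  10.8  46. ]
collar [ 0.537  -0.1183  0.046 ] [-5.6  1.1 46. ]
collar [ 0.5368 -0.1178  0.05  ] [-5.5  1.6 50. ]
tip [ 0.5386 -0.1191  0.072 ] [-4.5 -0.4 72. ]
```

Run:
```python
from h import *
t=cv2.imread('pics/top0.png'); s=cv2.imread('pics/scene0.png')
# grip in top: dark gray
H={}
for n,im,(x0,y0,w,h) in (('top',t,(150,205,32,40)),('scene',s,(232,258,44,42))):
    roi=im[y0:y0+h,x0:x0+w].astype(int); mx=roi.max(2);mn=roi.min(2)
    m=((mx<125)&(mx-mn<32)).astype(np.uint8); k,l,st,ce=cv2.connectedComponentsWithStats(m,connectivity=4)
    i=1+st[1:,4].argmax(); ys,xs=np.where(l==i); cs,_=cv2.findContours((l==i).astype(np.uint8),0,2); r=cv2.minAreaRect(cs[0])
    print(n,st[i],ce[i]+[x0,y0],r[0][0]+x0,r[0][1]+y0,r[1:])
    H[n]=cv2.boxPoints(r)+[x0,y0]; print(H[n].round(1).tolist())
    for z in(.03,.058): print(z,[cast(n,p,z).round(4)[:2].tolist() for p in H[n]])
a=np.radians(-16.3)
def show(c,a,fn):
  o=[]
  for n,im,(x0,y0,w,h) in (('top',t,(145,200,45,50)),('scene',s,(225,250,55,50))):
    f=8; z=cv2.resize(im[y0:y0+h,x0:x0+w],None,fx=f,fy=f,interpolation=cv2.INTER_CUBIC); z=cv2.copyMakeBorder(z,0,0,0,0,0)
    A=R.from_euler('z',a); q=lambda p:((proj(n,np.array([*c,0])+A.apply(np.array(p)/1e3))-[x0,y0]+.5)*f-.5).astype(int)
    for B in([(-52,-18,8),(52,-18,8),(52,18,8),(-52,18,8)],[(-17,-7,58),(17,-7,58),(17,7,58),(-17,7,58)],[(29,-30.5,8),(43,-30.5,8),(43,30.5,8),(29,30.5,8)],[(-29,-30.5,8),(-43,-30.5,8),(-43,30.5,8),(-29,30.5,8)]):
        cv2.polylines(z,[np.array([q(p) for p in B])],True,(0,0,255),1)
    o.append(z)
  cv2.imwrite(fn,cv2.resize(np.hstack(o),None,fx=.98,fy=.98))
show((.4588,.2836),a,'pics/k1.png')
```

```text
top [ 9 13 11 13 80] [163.275 224.575] 163.64383602142334 224.6164379119873 ((8.192880630493164, 11.938197135925293), 20.556047439575195)
[[157.7, 228.8], [161.9, 217.6], [169.6, 220.5], [165.4, 231.6]]
0.03 [[0.4476, 0.301], [0.4812, 0.2897], [0.473, 0.2663], [0.4395, 0.2777]]
0.058 [[0.4483, 0.2941], [0.4811, 0.2831], [0.4731, 0.2603], [0.4403, 0.2713]]
scene [ 14   5  14  21 196] [253.5        273.14795918] 253.72926902770996 273.26341438293457 ((13.13049030303955, 19.346519470214844), 12.094757080078125)
[[245.3, 281.3], [249.3, 262.4], [262.2, 265.2], [258.1, 284.1]]
0.03 [[0.4585, 0.3227], [0.4864, 0.2578], [0.4521, 0.2488], [0.426, 0.3138]]
0.058 [[0.4437, 0.3467], [0.4707, 0.2839], [0.4376, 0.2753], [0.4124, 0.338]]
```

View pics/k1.png

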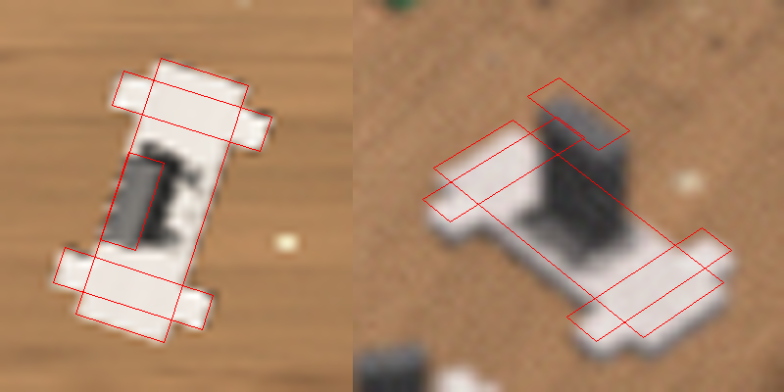

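```bash
cat >> h.py <<'E'
def st(): 
    from plant import get_state
    return get_state()
def plan(pos,yaw_keeper,s=None):
    """delta of TCP in tool frame to pos with tool x down, tool y perpendicular to keeper x yaw (deg)"""
    s=s or st(); Rt=R.from_quat(s['tcp_rot']); x=np.array([0,0,-1.])
    best=None
    for k in(90,-90):
        y=np.array([np.cos(np.radians(yaw_keeper+k)),np.sin(np.radians(yaw_keeper+k)),0]); G=R.from_matrix(np.column_stack([x,y,np.cross(x,y)]))
        rv=(Rt.inv()*G).as_rotvec()
        if best is None or np.linalg.norm(rv)<np.linalg.norm(best[0]): best=(rv,G)
    d=np.array(pos)-s['eef_pos']
    print('eef',np.round(s['eef_pos'],4),'t',round(s['clock'],2),'w',round(s['gripper_width'],4),'F',np.round(s['force'],2))
    print('shift tool mm',(Rt.inv().apply(d)*1e3).round(1),'after-turn frame mm',(best[1].inv().apply(d)*1e3).round(1),'rotvec',best[0].round(3), 'tool y yaw',round(np.degrees(np.arctan2(*Rt.as_matrix()[:2,1][::-1])),2),'j6',round(s['joint_pos'][5],2))
E
python3 - <<'E'
from h import *
plan((.4588,.2836,.170),-16.3)
E
```

```text
eef [0.1544 0.6052 0.2913] t 0.1 w 0.0867 F [-0.36  0.14 -0.59]
shift tool mm [ 121.8  236.1 -374.5] after-turn frame mm [ 121.3  223.3 -382.4] rotvec [ 0.035 -0.    -0.002] tool y yaw -104.32 j6 -0.26
```

```bash
python3 -m creep '[0.01,0.019,-0.0315,0.003,0,0, 0.01,0.019,-0.0315,0.003,0,0, 0.01,0.019,-0.0315,0.003,0,0, 0.01,0.019,-0.0315,0.003,0,0, 0.01,0.019,-0.0315,0.003,0,0, 0.01,0.019,-0.0315,0.003,0,0, 0.01,0.019,-0.0315,0.003,0,0, 0.01,0.019,-0.0315,0.003,0,0, 0.01,0.019,-0.0315,0.003,0,0, 0.01,0.019,-0.0315,0.003,0,0, 0.01,0.019,-0.0315,0.003,0,0, 0.01,0.019,-0.0315,0.003,0,0, 0,0,0,0,0,0, 0,0,0,0,0,0]' 0.045
python3 - <<'E'
from h import *
from plant import camera
plan((.4588,.2836,.093),-16.3)
for n in('scene','top'):
    cv2.imwrite(f'pics/{n}1.png',camera(n)['pixels'][:,:,::-1])
a=cv2.imread('pics/scene1.png')[200:330,180:330]
cv2.imwrite('pics/s1z.png',cv2.resize(a,None,fx=4.5,fy=4.5,interpolation=cv2.INTER_CUBIC))
b=cv2.imread('pics/top1.png')[160:280,100:350]
cv2.imwrite('pics/t1z.png',cv2.resize(b,None,fx=3.2,fy=3.2,interpolation=cv2.INTER_CUBIC))
E
```

```text
clock: 1.5
eef_pos: [0.4594, 0.2853, 0.1716]
tcp_rot: [-0.7, 0.102, 0.7, 0.101]
force: [0.1, 0.7, 0.2]
gripper_width: 0.0449
eef [0.4594 0.2853 0.1716] t 1.5 w 0.0449 F [0.13 0.66 0.23]
shift tool mm [78.6  1.7  0. ] after-turn frame mm [78.6  1.8  0.1] rotvec [-0.003  0.001 -0.001] tool y yaw -106.49 j6 0.43
```

View pics/s1z.png

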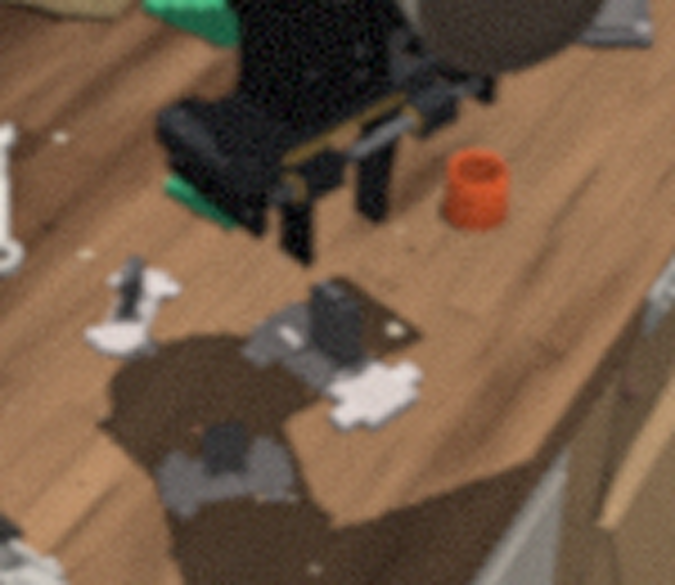

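View pics/t1z.png

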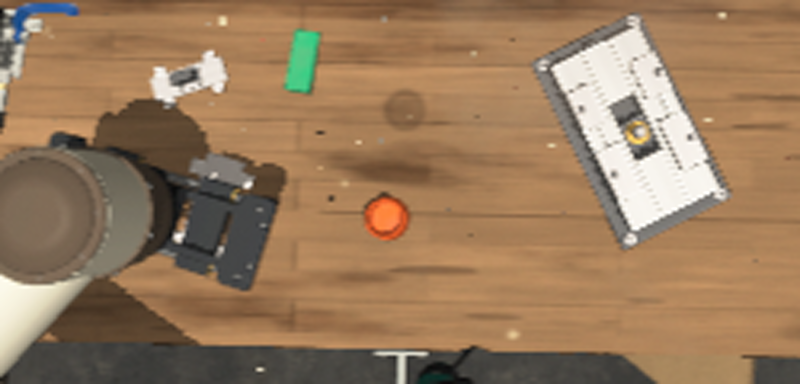

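Run:
```python
from h import *
for s in(1,-1):
  y=s*np.array([np.cos(np.radians(73.6)),np.sin(np.radians(73.6)),0]); xx=np.array([y[1],-y[0],0])
  for w in(.0225,.030):
    for t in(-.0095,.0095): print(s,w,((proj('scene',np.array([.4594,.2853,.1016])+y*w+xx*t)-[180,200]+.5)*4.5).round(0))
```

```text
1 0.0225 [313. 260.]
1 0.0225 [290. 243.]
1 0.03 [302. 266.]
1 0.03 [279. 249.]
-1 0.0225 [349. 208.]
-1 0.0225 [372. 224.]
-1 0.03 [359. 202.]
-1 0.03 [382. 219.]
```

Run:
```python
from h import *
p=np.array([.4588,.2836,.058]); u=proj('scene',p)
w=cast('scene',u+[.6,1.5],.058)-p; print(w*1e3); a=np.radians(-16.3); print('along keeper x,y',(R.from_euler('z',-a).apply(w)*1e3).round(1))
```

```text
[-4.17693772e+00  3.94661800e+00  4.85722573e-14]
along keeper x,y [-5.1  2.6  0. ]
```

Run:
```python
from h import *
s=cv2.imread('pics/scene0.png')
x0,y0,w,h=230,255,48,44; f=14
o=cv2.resize(s[y0:y0+h,x0:x0+w],None,fx=f,fy=f,interpolation=cv2.INTER_CUBIC)
c=np.array([.4588,.2836,0]);
for off,col in((np.zeros(3),(0,0,255)),(np.array([-.0035,.0035,0]),(255,0,0))):
    A=R.from_euler('z',np.radians(-16.3)); q=lambda p:((proj('scene',c+off+A.apply(np.array(p)/1e3))-[x0,y0]+.5)*f-.5).astype(int)
    for B in([(-52,-18,8),(52,-18,8),(52,18,8),(-52,18,8)],[(-17,-7,58),(17,-7,58),(17,7,58),(-17,7,58)],[(29,-30.5,8),(43,-30.5,8),(43,30.5,8),(29,30.5,8)],[(-29,-30.5,8),(-43,-30.5,8),(-43,30.5,8),(-29,30.5,8)]):
        cv2.polylines(o,[np.array([q(p) for p in B])],True,col,1)
cv2.imwrite('pics/k2.png',o[:600])
x0,y0,w,h=258,168,56,46; f=13
o=cv2.resize(s[y0:y0+h,x0:x0+w],None,fx=f,fy=f,interpolation=cv2.INTER_CUBIC); c=np.array([.5424,-.1167,0])
for off,col in((np.zeros(3),(0,0,255)),(np.array([-.0035,.0035,0]),(255,0,0))):
    A=R.from_euler('z',np.radians(27.3)); q=lambda p:((proj('scene',c+off+A.apply(np.array(p)/1e3))-[x0,y0]+.5)*f-.5).astype(int)
    for sy in(1,-1):
      for a,b in((17,55),(-55,-5)):
        cv2.polylines(o,[np.array([q(p) for p in [(a,20*sy,62.5),(b,20*sy,62.5),(b,33*sy,62.5),(a,33*sy,62.5)]])],True,col,1)
    cv2.polylines(o,[np.array([q(p) for p in [(100,58,0),(-100,58,0),(-100,-58,0),(100,-58,0)]])],True,col,1)
cv2.imwrite('pics/j2.png',o)
```

```text
(no output)
```

View pics/k2.png

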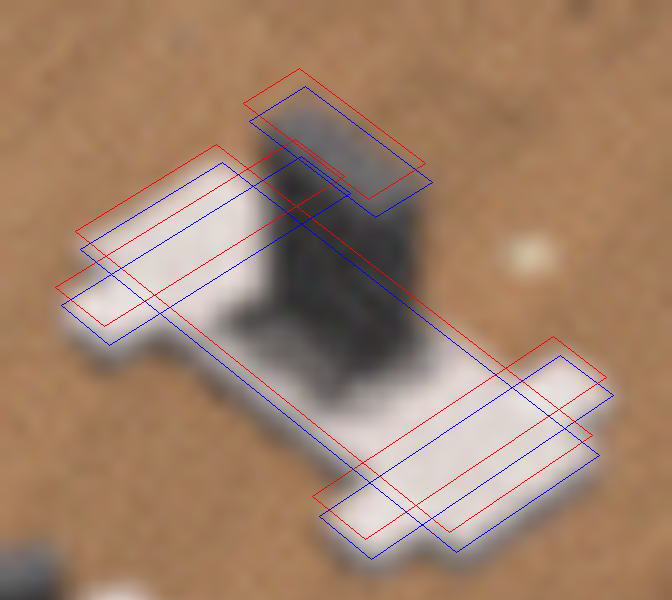

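View pics/j2.png

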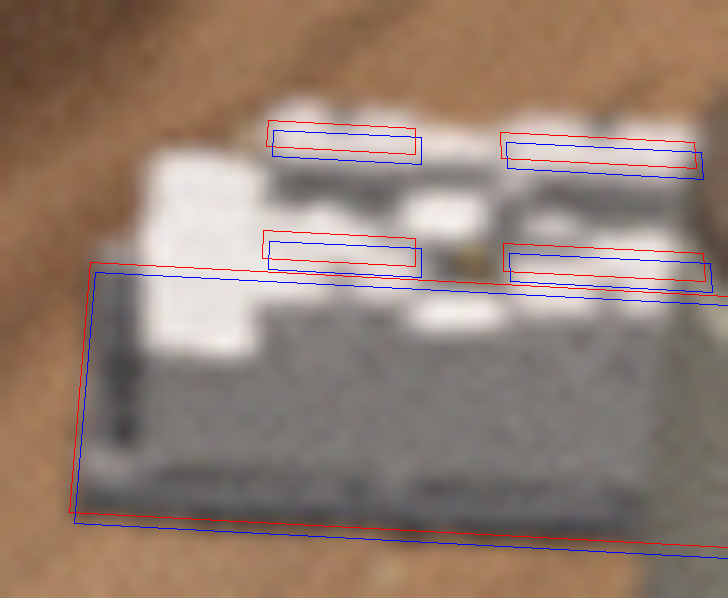

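```bash
python3 -m creep '[0.012,0,0.002,0,0,0, 0.012,0,0,0,0,0, 0.012,0,0,0,0,0, 0.012,0,0,0,0,0, 0.012,0,0,0,0,0, 0.01,0,0,0,0,0, 0.0085,0,0,0,0,0, 0,0,0,0,0,0]'
python3 -m creep '[0,0,0,0,0,0, 0,0,0,0,0,0, 0,0,0,0,0,0, 0,0,0,0,0,0, 0,0,0,0,0,0, 0,0,0,0,0,0]' 0.005
python3 - <<'E'
from h import *
plan((.4588,.2836,.093),-16.3)
E
```

```text
clock: 2.4
eef_pos: [0.4568, 0.2862, 0.0923]
tcp_rot: [-0.699, 0.102, 0.7, 0.1]
force: [-0.5, -0.2, 0.4]
gripper_width: 0.0449
clock: 3.0
eef_pos: [0.4571, 0.2864, 0.0941]
tcp_rot: [-0.7, 0.101, 0.7, 0.1]
force: [-1.0, -1.2, 3.4]
gripper_width: 0.0131
eef [0.4571 0.2864 0.0941] t 3.0 w 0.0131 F [-1.01 -1.23  3.35]
shift tool mm [ 1.1  2.2 -2.4] after-turn frame mm [ 1.1  2.2 -2.4] rotvec [-0.001  0.    -0.001] tool y yaw -106.38 j6 0.42
```

```bash
python3 -m creep '[-0.01,0,0,0,0,0, -0.02,0,0,0,0,0, -0.03,0,0,0,0,0, -0.03,0,0,0,0,0, -0.03,0,0,0,0,0, 0,0,0,0,0,0, 0,0,0,0,0,0]'
python3 - <<'E'
from h import *
from plant import camera
plan((.5157,-.1305,.212),27.3)
for n in('scene','top'):
    cv2.imwrite(f'pics/{n}2.png',camera(n)['pixels'][:,:,::-1])
a=cv2.imread('pics/scene2.png')[170:310,180:330]
cv2.imwrite('pics/s2z.png',cv2.resize(a,None,fx=4.2,fy=4.2,interpolation=cv2.INTER_CUBIC))
E
```

```text
clock: 3.7
eef_pos: [0.4568, 0.2867, 0.214]
tcp_rot: [-0.7, 0.1, 0.7, 0.101]
force: [-0.2, -0.4, -3.1]
gripper_width: 0.0138
eef [0.4568 0.2867 0.214 ] t 3.7 w 0.0138 F [-0.19 -0.39 -3.1 ]
shift tool mm [   1.4  383.5 -174.3] after-turn frame mm [  2.  397.7 139. ] rotvec [-0.763 -0.     0.001] tool y yaw -106.4 j6 0.42
```

View pics/s2z.png

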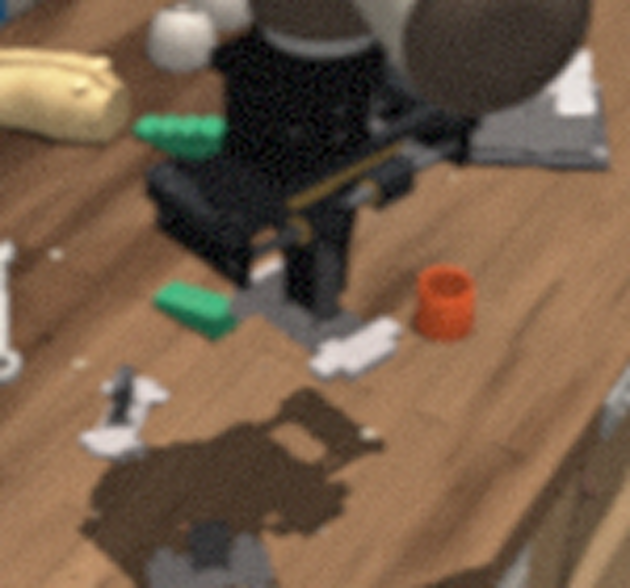

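```bash
cat > ov.py <<'E'
from h import *
def ov(img,n,box,f,c,yaw,offs,fn):
    x0,y0,w,h=box; o=cv2.resize(img[y0:y0+h,x0:x0+w],None,fx=f,fy=f,interpolation=cv2.INTER_CUBIC)
    A=R.from_euler('z',np.radians(yaw))
    for off,col in zip(offs,((0,0,255),(255,0,0),(0,255,0))):
        q=lambda p:((proj(n,c+A.apply((np.array(p)+[off,0,0])/1e3))-[x0,y0]+.5)*f-.5).astype(int)
        for B in([(-52,-18,8),(52,-18,8),(52,18,8),(-52,18,8)],[(29,-30.5,8),(43,-30.5,8),(43,30.5,8),(29,30.5,8)],[(-29,-30.5,8),(-43,-30.5,8),(-43,30.5,8),(-29,30.5,8)]):
            cv2.polylines(o,[np.array([q(p) for p in B])],True,col,1)
    cv2.imwrite(fn,o)
E
python3 - <<'E'
from ov import *
c=np.array([.4568,.2867,.121])
ov(cv2.imread('pics/scene2.png'),'scene',(225,220,60,45),12,c,-16.4,[0,-5],'pics/k3.png')
ov(cv2.imread('pics/top2.png'),'top',(130,185,60,60),10,c,-16.4,[0,-5],'pics/k3t.png')
E
```

```text
(no output)
```

View pics/k3.png

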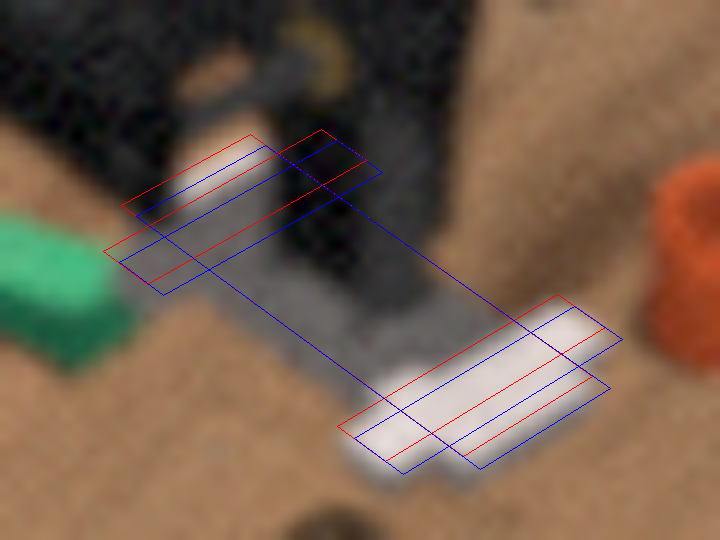

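View pics/k3t.png

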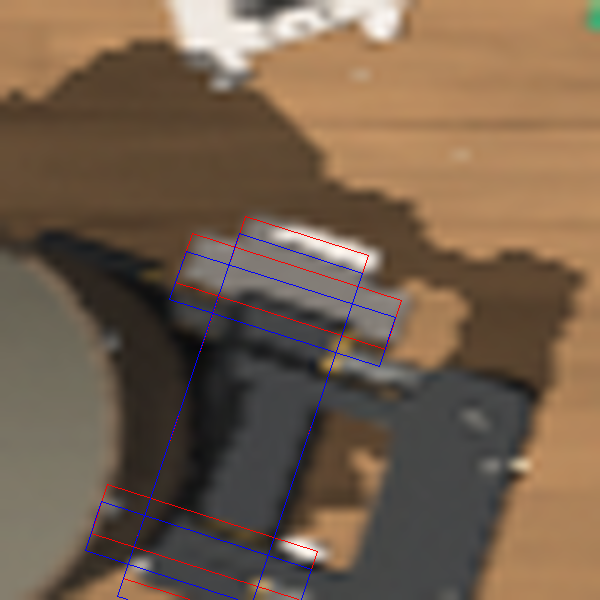

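```bash
python3 -m creep '[0,0,0,-0.127,0,0, 0,0,0,-0.127,0,0, 0,0,0,-0.127,0,0, 0,0,0,-0.127,0,0, 0,0,0,-0.127,0,0, 0,0,0,-0.127,0,0, 0,0.033,0.0115,0,0,0, 0,0.033,0.0115,0,0,0, 0,0.033,0.0115,0,0,0, 0,0.033,0.0115,0,0,0, 0,0.033,0.0115,0,0,0, 0,0.033,0.0115,0,0,0, 0,0.033,0.0115,0,0,0, 0,0.033,0.0115,0,0,0, 0,0.033,0.0115,0,0,0, 0,0.033,0.0115,0,0,0, 0,0.033,0.0115,0,0,0, 0,0.033,0.0115,0,0,0, 0,0,0,0,0,0, 0,0,0,0,0,0]'
python3 - <<'E'
from h import *
plan((.5157,-.1305,.175),27.3)
E
```

```text
clock: 5.8
eef_pos: [0.5152, -0.1291, 0.2119]
tcp_rot: [-0.686, -0.166, 0.689, -0.166]
force: [-0.4, -0.7, -2.7]
gripper_width: 0.0138
eef [ 0.5152 -0.1291  0.2119] t 5.8 w 0.0138 F [-0.43 -0.73 -2.74]
shift tool mm [36.9  1.5  0.1] after-turn frame mm [36.9  1.4  0.2] rotvec [-0.002  0.003  0.002] tool y yaw -62.84 j6 1.99
```

```bash
python3 -m creep '[0.012,0,0,0,0,0, 0.012,0,0,0,0,0, 0.01,0,0,0,0,0, 0,0,0,0,0,0, 0,0,0,0,0,0]'
cat > look.py <<'E'
from ov import *
from plant import camera
import sys
k=sys.argv[1]; s=st(); plan((.5157,-.1305,.175),27.3,s)
for n in('scene','top'): cv2.imwrite(f'pics/{n}{k}.png',camera(n)['pixels'][:,:,::-1])
Rt=R.from_quat(s['tcp_rot']).as_matrix(); yaw=np.degrees(np.arctan2(Rt[1,1],Rt[0,1]))+90
c=np.array(s['eef_pos'])-[0,0,.093]
ov(cv2.imread(f'pics/top{k}.png'),'top',(260,155,75,85),7,c,yaw,[0],f'pics/tz{k}.png')
ov(cv2.imread(f'pics/scene{k}.png'),'scene',(250,150,90,70),8,c,yaw,[0],f'pics/sz{k}.png')
cv2.imwrite(f'pics/tr{k}.png',cv2.resize(cv2.imread(f'pics/top{k}.png')[155:240,260:335],None,fx=7,fy=7,interpolation=cv2.INTER_CUBIC))
E
python3 look.py 3
```

```text
clock: 6.3
eef_pos: [0.5161, -0.1281, 0.1793]
tcp_rot: [-0.687, -0.167, 0.687, -0.167]
force: [0.3, 0.3, -1.6]
gripper_width: 0.0135
eef [ 0.5161 -0.1281  0.1793] t 6.3 w 0.0135 F [ 0.26  0.27 -1.63]
shift tool mm [4.3 2.  1.5] after-turn frame mm [4.3 2.  1.5] rotvec [0.001 0.001 0.   ] tool y yaw -62.66 j6 1.99
```

View pics/tz3.png

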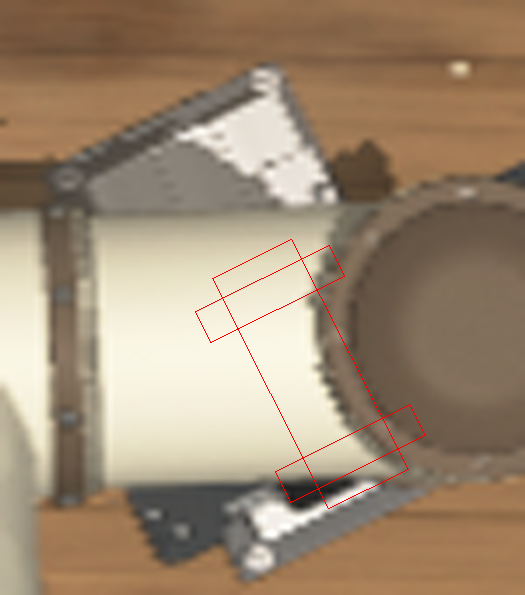

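View pics/sz3.png

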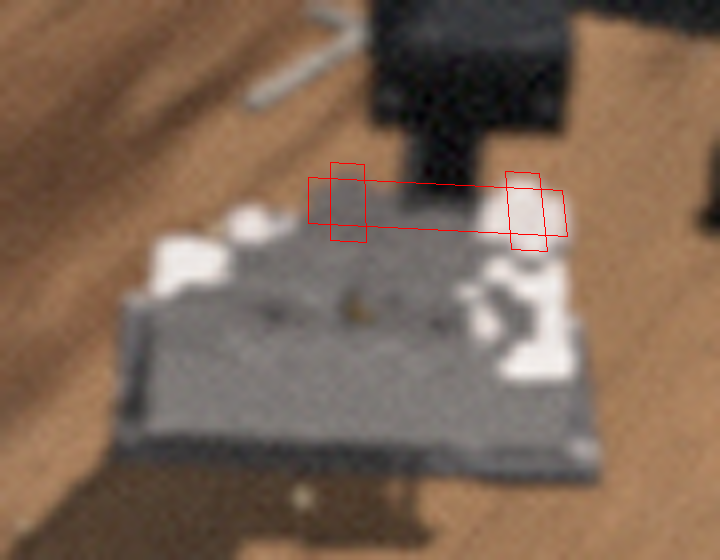

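View pics/tr3.png

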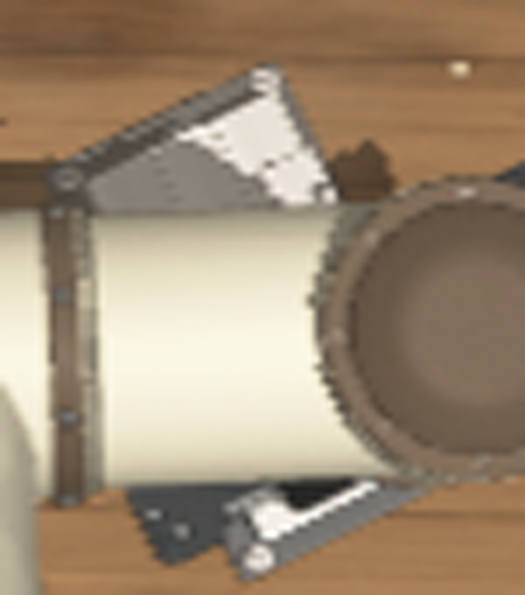

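Run:
```python
from h import *
im=cv2.imread('pics/scene3.png')
cv2.imwrite('pics/s3a.png',cv2.resize(im[165:213,262:328],None,fx=12,fy=12,interpolation=cv2.INTER_CUBIC))
```

```text
(no output)
```

View pics/s3a.png

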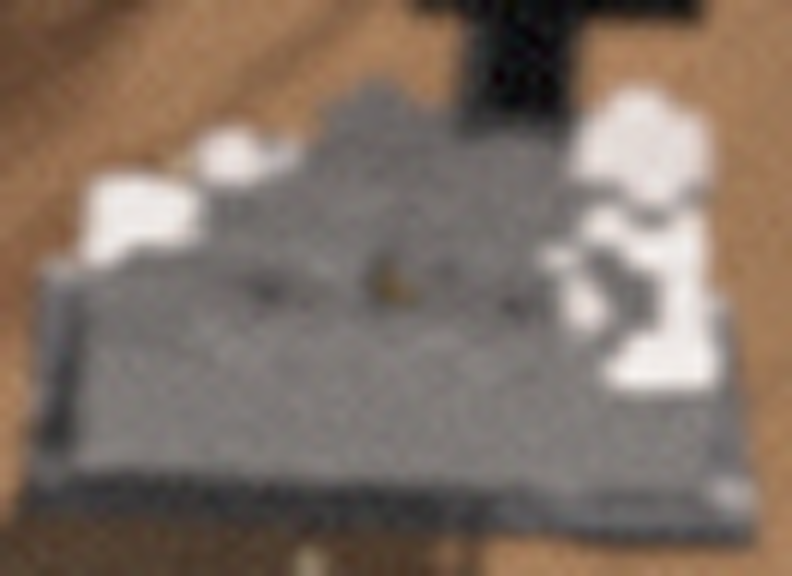

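Run:
```python
from h import *
im=cv2.imread('pics/top2.png')
x0,y0=142,203;f=20
o=cv2.resize(im[y0:y0+22,x0:x0+34],None,fx=f,fy=f,interpolation=cv2.INTER_CUBIC)
c=np.array([.4568,.2867,.121]);A=R.from_euler('z',np.radians(-16.4))
for p in [(52,-18,8),(52,18,8),(43,-30.5,8),(43,30.5,8),(29,-30.5,8),(29,30.5,8),(43,18,8),(43,-18,8)]:
    q=((proj('top',c+A.apply(np.array(p)/1e3))-[x0,y0]+.5)*f-.5); cv2.drawMarker(o,tuple(q.astype(int).tolist()),(0,0,255),0,10,1)
cv2.imwrite('pics/k4.png',np.clip(o.astype(float)*1.3,0,255))
```

```text
[ WARN:0@0.609] global loadsave.cpp:1063 imwrite_ Unsupported depth image for selected encoder is fallbacked to CV_8U.
```

View pics/k4.png

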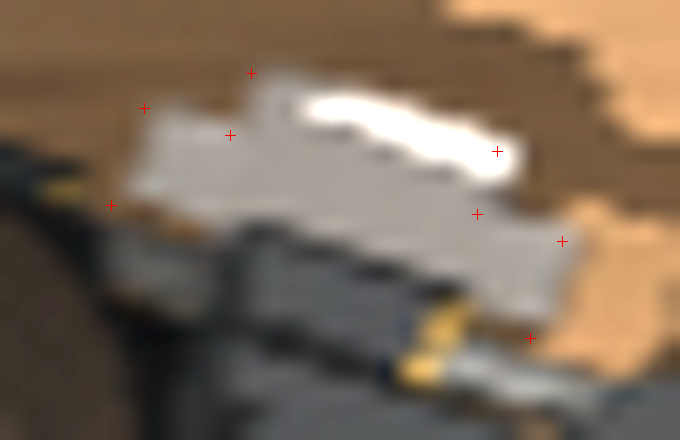

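```bash
python3 -m creep '[0.006,0,0.001,0,0,0, 0.006,0,0,0,0,0, 0,0,0,0,0,0]'; for i in 1 2 3; do python3 -m creep '[0,0,0,0,0,0]'|egrep 'eef|force'; done
```

```text
clock: 6.7
eef_pos: [0.5144, -0.1289, 0.1667]
tcp_rot: [-0.686, -0.167, 0.688, -0.166]
force: [-0.4, -0.6, -3.0]
gripper_width: 0.0138
eef_pos: [0.5151, -0.129, 0.1675]
force: [0.8, -0.5, -2.5]
eef_pos: [0.5154, -0.129, 0.1679]
force: [0.4, -0.1, -2.2]
eef_pos: [0.5154, -0.129, 0.1679]
force: [0.9, -0.2, -2.6]
```

```bash
python3 -m creep '[0.003,0,0,0,0,0, 0,0,0,0,0,0]'|egrep 'eef|force'; python3 -m creep '[0.003,0,0,0,0,0, 0,0,0,0,0,0]'|egrep 'eef|force'
```

```text
eef_pos: [0.5157, -0.129, 0.1649]
force: [0.3, -0.4, 0.8]
eef_pos: [0.5156, -0.129, 0.1618]
force: [0.8, 0.1, 0.7]
```

```bash
for i in 1 2; do python3 -m creep '[0.002,0,0,0,0,0, 0,0,0,0,0,0]'|egrep 'eef|force'; done;  python3 -m creep '[0.002,0,0,0,0,0, 0,0,0,0,0,0]'|egrep 'eef|force'
```

```text
eef_pos: [0.5155, -0.129, 0.1598]
force: [1.0, -0.1, 0.7]
eef_pos: [0.5155, -0.129, 0.1577]
force: [0.6, -0.5, 1.8]
eef_pos: [0.5155, -0.1289, 0.1557]
force: [0.5, -0.3, 2.8]
```

```bash
python3 -m creep '[0.001,0,0,0,0,0, 0,0,0,0,0,0]'|egrep 'eef|force|rot'
python3 - <<'E'
from plant import *
print(get_state()['torque'])
E
python3 -m creep '[0.001,0,0,0,0,0, 0,0,0,0,0,0]'|egrep 'eef|force'
```

```text
eef_pos: [0.5154, -0.1289, 0.1548]
tcp_rot: [0.687, 0.167, -0.687, 0.167]
force: [1.5, -0.5, 1.4]
[-0.18858351 -0.48002426 -0.02980185]
eef_pos: [0.5154, -0.1289, 0.1538]
force: [1.3, -0.9, 1.6]
```

```bash
for i in 1 ; do python3 -m creep '[0.002,0,0,0,0,0, 0,0,0,0,0,0]'|egrep 'eef|force'; done;  python3 -m creep '[0.002,0,0,0,0,0, 0,0,0,0,0,0]'|egrep 'eef|force'; python3 -m creep '[0.002,0,0,0,0,0, 0,0,0,0,0,0]'|egrep 'eef|force'; python3 -m creep '[0.002,0,0,0,0,0, 0,0,0,0,0,0]'|egrep 'eef|force'; python3 -m creep '[0.002,0,0,0,0,0, 0,0,0,0,0,0]'|egrep 'eef|force'
```

```text
eef_pos: [0.5154, -0.129, 0.1516]
force: [1.4, -1.2, 0.6]
eef_pos: [0.5153, -0.129, 0.1496]
force: [1.9, -0.8, 1.3]
eef_pos: [0.5154, -0.1289, 0.1476]
force: [0.7, -1.0, 1.6]
eef_pos: [0.5153, -0.1289, 0.1456]
force: [2.0, -0.1, 2.1]
eef_pos: [0.5153, -0.129, 0.1436]
force: [1.5, -1.0, 3.3]
```

```bash
for i in 1 2; do python3 -m creep '[0.001,0,0,0,0,0, 0,0,0,0,0,0]'|egrep 'eef|force'; done; python3 -m creep '[0.001,0,0,0,0,0, 0,0,0,0,0,0]'|egrep 'eef|force'; python3 -m creep '[0.0005,0,0,0,0,0, 0,0,0,0,0,0]'|egrep 'eef|force|clock'
```

```text
eef_pos: [0.5153, -0.129, 0.1427]
force: [1.7, -1.5, 2.4]
eef_pos: [0.5153, -0.1289, 0.1418]
force: [2.1, -0.8, 2.2]
eef_pos: [0.5153, -0.129, 0.1407]
force: [1.8, -0.1, 2.6]
clock: 10.2
eef_pos: [0.5153, -0.1289, 0.1403]
force: [1.7, -1.8, 1.7]
```

```bash
python3 -m creep '[0.0005,0,0,0,0,0, 0,0,0,0,0,0]'|egrep 'eef|force'; python3 -m creep '[0.0005,0,0,0,0,0, 0,0,0,0,0,0]'|egrep 'eef|force'; python3 look.py 4
```

```text
eef_pos: [0.5154, -0.1289, 0.1401]
force: [1.5, -0.7, 4.1]
eef_pos: [0.5154, -0.1289, 0.1401]
force: [1.2, -0.5, 8.1]
eef [ 0.5154 -0.1289  0.1401] t 10.6 w 0.0138 F [ 1.16 -0.49  8.05]
shift tool mm [-34.9   1.6   0.5] after-turn frame mm [-34.9   1.6   0.5] rotvec [ 0. -0. -0.] tool y yaw -62.69 j6 1.99
```

View pics/sz4.png

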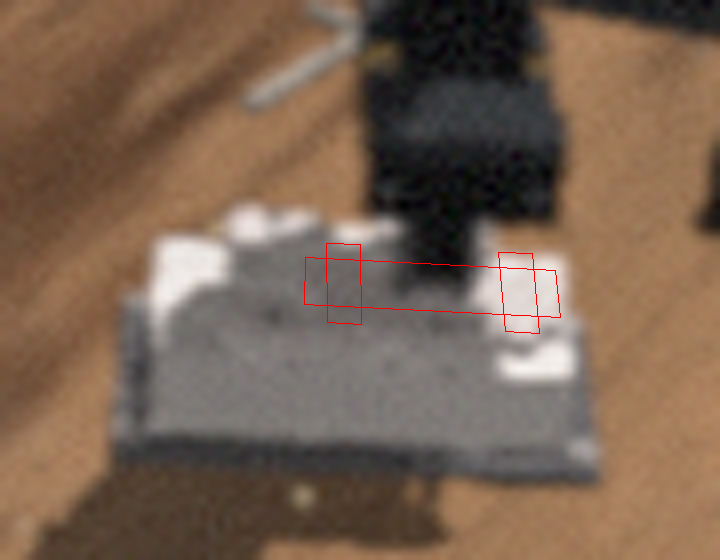

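```bash
cat > f.py <<'E'
from h import *
s=st(); A=R.from_euler('z',-np.radians(27.3)); c=np.array([.5154,-.1289,.1401])
print(round(s['clock'],1),'d_jig mm',(A.apply(np.array(s['eef_pos'])-c)*1e3).round(1),'F_jig',A.apply(s['force']).round(1),'T',A.apply(s['torque']).round(2),'w',round(s['gripper_width']*1e3,1))
E
python3 -m creep '[-0.0007,0,0,0,0,0, 0,0,0,0,0,0]'>/dev/null; python3 f.py
python3 -m creep '[0,0,-0.001,0,0,0, 0,0,-0.001,0,0,0]'>/dev/null; python3 f.py
python3 -m creep '[0,0,-0.001,0,0,0, 0,0,-0.001,0,0,0]'>/dev/null; python3 f.py
```

```text
10.9 d_jig mm [-0.  -0.   0.1] F_jig [ 1.5 -1.5  4.4] T [-0.51 -0.48  0.01] w 13.6
11.1 d_jig mm [ 0.6  0.  -0.1] F_jig [-2.9 -2.7  9. ] T [-1.    0.94 -0.04] w 13.5
11.3 d_jig mm [ 1.3  0.1 -0. ] F_jig [-7.6 -3.7 10.2] T [-1.1   1.87 -0.11] w 13.8
```

```bash
python3 -m creep '[-0.0007,0.0005,0,0,0,0]'>/dev/null; python3 f.py; python3 -m creep '[0,0,0,0,0,0]'>/dev/null; python3 f.py;python3 -m creep '[0,0,0,0,0,0, 0,0,0,0,0,0]'>/dev/null; python3 f.py
```

```text
11.4 d_jig mm [ 1.4 -0.1  0.2] F_jig [-3.1 -1.4  4.5] T [-0.69  0.75 -0.03] w 13.6
11.5 d_jig mm [ 1.4 -0.1  0. ] F_jig [-5.3 -1.6  6.6] T [-0.78  1.17 -0.02] w 13.9
11.7 d_jig mm [ 1.5 -0.1  0.1] F_jig [-4.8 -2.3  6.7] T [-0.8   1.2  -0.07] w 13.9
```

```bash
python3 -m creep '[-0.0005,0.0005,0,0,0,0, 0,0,0,0,0,0]'>/dev/null; python3 f.py; python3 -m creep '[-0.0005,0.0,0,0,0,0, 0,0,0,0,0,0]'>/dev/null; python3 f.py
```

```text
11.9 d_jig mm [ 1.7 -0.3  0.2] F_jig [-4.2 -0.8  5.3] T [-0.38  1.37 -0.05] w 13.7
12.1 d_jig mm [ 2.9 -0.3  0.8] F_jig [-3.7  0.5  3.5] T [0.09 1.02 0.08] w 13.6
```

```bash
for i in 1; do python3 -m creep '[0,0,-0.001,0,0,0, 0,0,0,0,0,0]'>/dev/null; python3 f.py; done;  python3 -m creep '[0,0,-0.001,0,0,0, 0,0,0,0,0,0]'>/dev/null; python3 f.py; python3 -m creep '[0,0,-0.001,0,0,0, 0,0,0,0,0,0]'>/dev/null; python3 f.py; python3 -m creep '[0,0,-0.001,0,0,0, 0,0,0,0,0,0]'>/dev/null; python3 f.py
```

```text
12.3 d_jig mm [ 4.7 -0.6  1.2] F_jig [-3.8  1.   3. ] T [0.28 0.92 0.02] w 13.7
12.5 d_jig mm [ 5.9 -0.8  1.4] F_jig [-2.3  1.7  2.2] T [0.32 0.88 0.04] w 13.5
12.7 d_jig mm [ 7.  -0.9  1.6] F_jig [-3.2  1.7  2.5] T [0.21 0.88 0.02] w 13.8
12.9 d_jig mm [ 8.  -1.   1.6] F_jig [-2.6  0.8  2.5] T [0.12 0.9  0.03] w 14.1
```

```bash
python3 -m creep '[0.0003,-0.0003,-0.001,0,0,0, 0,0,0,0,0,0]'>/dev/null; python3 f.py; for i in 1; do python3 -m creep '[0,0,-0.0015,0,0,0, 0,0,-0.001,0,0,0]'>/dev/null; python3 f.py; done;  python3 -m creep '[0,0,-0.001,0,0,0, 0,0,-0.001,0,0,0]'>/dev/null; python3 f.py; python3 -m creep '[0,0,-0.001,0,0,0, 0,0,-0.001,0,0,0]'>/dev/null; python3 f.py
```

```text
13.1 d_jig mm [ 9.1 -0.8  1.3] F_jig [-3.4  0.5  1.7] T [-0.08  0.95  0.03] w 13.5
13.3 d_jig mm [11.4 -0.7  1.3] F_jig [-2.9  1.   2.8] T [-0.12  1.02  0.01] w 13.8
13.5 d_jig mm [13.4 -0.6  1.2] F_jig [-3.9 -0.   2.6] T [-0.07  1.06 -0.  ] w 13.5
13.7 d_jig mm [15.4 -0.6  1.2] F_jig [-3.6  0.4  2. ] T [-0.05  1.08 -0.03] w 14.1
```

```bash
python3 -m creep '[0,0,-0.001,0,0,0, 0,0,-0.001,0,0,0]'>/dev/null; python3 f.py; python3 -m creep '[0,0,-0.001,0,0,0, 0,0,0,0,0,0]'>/dev/null; python3 f.py; python3 -m creep '[0,0,-0.001,0,0,0, 0,0,0,0,0,0]'>/dev/null; python3 f.py; python3 -m creep '[0,0,-0.001,0,0,0, 0,0,0,0,0,0]'>/dev/null; python3 f.py
```

```text
13.9 d_jig mm [17.4 -0.6  1.3] F_jig [-2.9 -0.9  3.5] T [-0.11  1.05  0.01] w 13.9
14.1 d_jig mm [20.3 -1.1  1.8] F_jig [1.  0.4 1.9] T [ 0.03 -0.34 -0.03] w 13.8
14.3 d_jig mm [20.5 -1.   1.7] F_jig [ 1.8 -0.2  1.6] T [-0.35 -0.42 -0.05] w 13.7
14.5 d_jig mm [20.8 -1.   1.5] F_jig [ 0.3 -1.5  2.1] T [-0.59 -0.26  0.  ] w 13.8
```

```bash
python3 -m creep '[0,0,-0.001,0,0,0, 0,0,0,0,0,0]'>/dev/null; python3 f.py; python3 -m creep '[0,0,-0.0007,0,0,0, 0,0,0,0,0,0]'>/dev/null; python3 f.py; python3 -m creep '[0,0,-0.0007,0,0,0, 0,0,0,0,0,0]'>/dev/null; python3 f.py
```

```text
14.7 d_jig mm [21.2 -0.9  1.3] F_jig [-0.2 -3.2  1.8] T [-0.87  0.05  0.02] w 13.6
14.9 d_jig mm [21.6 -0.7  1.1] F_jig [-0.1 -1.8  1.2] T [-0.91  0.33  0.04] w 13.6
15.1 d_jig mm [22.1 -0.5  1. ] F_jig [-1.8 -2.4  2.5] T [-0.76  0.56 -0.03] w 13.9
```

```bash
python3 -m creep '[0,0.0004,-0.0007,0,0,0, 0,0,0,0,0,0]'>/dev/null; python3 f.py; python3 -m creep '[0,0,-0.0007,0,0,0, 0,0,0,0,0,0]'>/dev/null; python3 f.py; python3 -m creep '[0,0,-0.0007,0,0,0, 0,0,0,0,0,0]'>/dev/null; python3 f.py
```

```text
15.3 d_jig mm [22.6 -0.6  0.8] F_jig [-3.  -1.5  1.4] T [-0.37  0.9  -0.  ] w 14.2
15.5 d_jig mm [23.7 -0.6  0.9] F_jig [-2.8  0.6  2.2] T [0.03 0.9  0.01] w 13.4
15.7 d_jig mm [24.7 -0.8  1.1] F_jig [-2.6  1.4  1.5] T [ 0.19  0.85 -0.02] w 13.9
```

```bash
python3 -m creep '[0,0,-0.0007,0,0,0, 0,0,0,0,0,0]'>/dev/null; python3 f.py; python3 -m creep '[0,0,-0.0007,0,0,0, 0,0,0,0,0,0]'>/dev/null; python3 f.py; python3 -m creep '[0,0,-0.0007,0,0,0, 0,0,0,0,0,0]'>/dev/null; python3 f.py
```

```text
15.9 d_jig mm [25.6 -0.9  1.2] F_jig [-3.2  1.2  2.2] T [ 0.2   0.83 -0.02] w 13.3
16.1 d_jig mm [26.2 -1.   1.2] F_jig [-2.9  0.7  2.3] T [0.2  0.91 0.02] w 14.2
16.3 d_jig mm [26.5 -1.   1.1] F_jig [-3.3  0.   1.3] T [0.08 1.21 0.05] w 13.5
```

```bash
python3 -m creep '[0,0,-0.0007,0,0,0, 0,0,0,0,0,0]'>/dev/null; python3 f.py; python3 -m creep '[0,0,-0.0007,0,0,0, 0,0,0,0,0,0]'>/dev/null; python3 f.py
```

```text
16.5 d_jig mm [27. -1.  1.] F_jig [-4.4  0.3  2.1] T [-0.13  1.6  -0.05] w 14.0
16.7 d_jig mm [27.3 -0.9  0.9] F_jig [-6.2 -0.2  1.7] T [-0.17  1.91  0.01] w 13.4
```

```bash
python3 -m creep '[0,0,0.0015,0,0,0, 0,0,0.0015,0,0,0, 0,0,0,0,0,0]'>/dev/null; python3 f.py; python3 -m creep '[0,0,0.001,0,0,0, 0,0,0,0,0,0]'>/dev/null; python3 f.py; python3 -m creep '[0,0,0.001,0,0,0, 0,0,0,0,0,0]'>/dev/null; python3 f.py
```

```text
17.0 d_jig mm [26.  -1.   1.5] F_jig [-2.   1.7  2.5] T [ 0.42  0.74 -0.02] w 13.7
17.2 d_jig mm [25.4 -1.1  1.7] F_jig [0.5 1.9 1.6] T [ 0.62  0.09 -0.  ] w 13.6
17.4 d_jig mm [24.6 -1.3  1.8] F_jig [1.4 1.  0.9] T [ 0.56 -0.5  -0.05] w 14.0
```

```bash
python3 -m creep '[0.0004,-0.0002,0.001,0,0,0, 0,0,0,0,0,0]'>/dev/null; python3 f.py; python3 -m creep '[0,0,0.001,0,0,0, 0,0,0,0,0,0]'>/dev/null; python3 f.py; python3 -m creep '[0,0,0.001,0,0,0, 0,0,0,0,0,0]'>/dev/null; python3 f.py
```

```text
17.6 d_jig mm [23.6 -1.4  1.5] F_jig [2.5 0.3 1.2] T [ 0.09 -0.89  0.02] w 13.7
17.8 d_jig mm [21.9 -1.3  1.2] F_jig [ 2.2 -0.2  1.8] T [-0.21 -0.88  0.02] w 14.0
18.0 d_jig mm [20.5 -1.2  1. ] F_jig [ 3.3 -0.4  1.7] T [-0.38 -0.83 -0.05] w 13.3
```

```bash
python3 -m creep '[0,0,0.001,0,0,0, 0,0,0,0,0,0]'>/dev/null; python3 f.py; python3 -m creep '[0,0,0.001,0,0,0, 0,0,0,0,0,0]'>/dev/null; python3 f.py
```

```text
18.2 d_jig mm [20.  -1.2  1.2] F_jig [ 2.9 -1.   1.7] T [-0.36 -1.36  0.03] w 13.4
18.4 d_jig mm [19.5 -1.2  1.4] F_jig [ 6.  -1.1  2.5] T [-0.27 -1.78 -0.  ] w 13.8
```

```bash
python3 -m creep '[0,0,0.001,0,0,0, 0,0,0,0,0,0]'>/dev/null; python3 f.py; python3 -m creep '[0,0,0.001,0,0,0, 0,0,0,0,0,0]'>/dev/null; python3 f.py
```

```text
18.6 d_jig mm [19.1 -1.2  1.5] F_jig [ 5.9 -0.1  1.4] T [-0.08 -2.12  0.04] w 13.7
18.8 d_jig mm [18.7 -1.2  1.7] F_jig [ 7.6 -0.1  1.5] T [ 0.14 -2.45  0.01] w 13.6
```

```bash
python3 -m creep '[0,0,0.001,0,0,0, 0,0,0.001,0,0,0, 0,0,0,0,0,0]'>/dev/null; python3 f.py; python3 -m creep '[0.0003,0,0.001,0,0,0, 0,0,0,0,0,0]'>/dev/null; python3 f.py
```

```text
19.1 d_jig mm [17.8 -1.3  1.9] F_jig [10.4  0.9  0.2] T [ 0.42 -3.22 -0.  ] w 14.0
19.3 d_jig mm [17.3 -1.3  1.7] F_jig [11.5  1.6  0.9] T [ 0.65 -3.47 -0.05] w 13.6
```

```bash
python3 -m creep '[0,0,0.001,0,0,0, 0,0,0.001,0,0,0, 0,0,0,0,0,0]'>/dev/null; python3 f.py; python3 -m creep '[0,0,0.0005,0,0,0, 0,0,0,0,0,0]'>/dev/null; python3 f.py
```

```text
19.6 d_jig mm [16.7 -1.3  1.7] F_jig [15.4  2.9 -2.3] T [ 0.82 -4.47  0.06] w 13.9
19.8 d_jig mm [16.6 -1.3  1.6] F_jig [15.3  1.4 -2.4] T [ 0.9  -4.7   0.07] w 13.7
```

```bash
python3 -m creep '[0,0,0.0003,0,0,0, 0,0,0,0,0,0, 0,0,0,0,0,0]'>/dev/null; python3 f.py; python3 -m creep '[0,0,0,0,0,0, 0,0,0,0,0,0, 0,0,0,0,0,0]'>/dev/null; python3 f.py;  python3 -m creep '[0,0,0,0,0,0, 0,0,0,0,0,0]'>/dev/null; python3 f.py
```

```text
20.1 d_jig mm [16.5 -1.3  1.7] F_jig [15.3  3.  -2.9] T [ 0.92 -4.89  0.06] w 14.1
20.4 d_jig mm [16.5 -1.3  1.7] F_jig [15.9  3.5 -3.2] T [ 0.91 -4.9   0.05] w 13.8
20.6 d_jig mm [16.5 -1.3  1.7] F_jig [15.6  2.6 -3.1] T [ 0.96 -4.83  0.07] w 13.9
```

```bash
python3 -m creep '[0,0,-0.0015,0,0,0, 0,0,-0.0015,0,0,0, 0,0,-0.0015,0,0,0, 0,0,-0.0015,0,0,0, 0,0,0,0,0,0]'>/dev/null; python3 f.py;  python3 -m creep '[0,0,-0.001,0,0,0, 0,0,0,0,0,0]'>/dev/null; python3 f.py;python3 -m creep '[0,0,-0.001,0,0,0, 0,0,0,0,0,0]'>/dev/null; python3 f.py
```

```text
21.1 d_jig mm [18.8 -1.2  1.3] F_jig [ 7.5 -0.1  2.2] T [ 0.01 -2.34  0.06] w 13.6
21.3 d_jig mm [19.2 -1.2  1.1] F_jig [ 6.5 -1.1  2.3] T [-0.17 -2.04 -0.03] w 13.8
21.5 d_jig mm [19.5 -1.1  1. ] F_jig [ 5.7 -1.4  2. ] T [-0.37 -1.75  0.02] w 13.9
```

```bash
python3 -m creep '[-0.0002,0.0002,-0.0015,0,0,0, 0,0,-0.0015,0,0,0, 0,0,0,0,0,0]'>/dev/null; python3 f.py;  python3 -m creep '[0,0,-0.0015,0,0,0, 0,0,0,0,0,0]'>/dev/null; python3 f.py;python3 -m creep '[0,0,-0.001,0,0,0, 0,0,0,0,0,0]'>/dev/null; python3 f.py
```

```text
21.8 d_jig mm [20.8 -1.1  0.5] F_jig [ 1.9 -1.5  2.4] T [-0.94 -0.63 -0.02] w 13.8
22.0 d_jig mm [21.7 -0.9  0.2] F_jig [-1.8 -2.1  2.1] T [-1.03  0.14 -0.06] w 14.1
22.2 d_jig mm [22.5 -0.6  0.2] F_jig [-2.7 -2.6  2.2] T [-0.66  0.79  0.02] w 13.9
```

```bash
python3 -m creep '[-0.0005,0.0005,0.001,0,0,0, 0,0,0,0,0,0]'>/dev/null; python3 f.py; python3 -m creep '[0,0,0,0,0,0, 0,0,0,0,0,0, 0,0,0,0,0,0, 0,0,0,0,0,0]' 0.04 >/dev/null; python3 f.py; python3 look.py 5
```

```text
22.4 d_jig mm [22.2 -0.9  0.8] F_jig [-2.9  0.4  0.9] T [0.1  0.54 0.01] w 13.8
22.8 d_jig mm [23.2 -1.5  1.2] F_jig [-0.9 -0.4 -0.6] T [-0.03 -0.02  0.01] w 36.3
eef [ 0.5367 -0.1195  0.1413] t 22.8 w 0.0363 F [-0.59 -0.7  -0.64]
shift tool mm [-33.7   0.1  23.7] after-turn frame mm [-33.7   0.1  23.7] rotvec [-0. -0.  0.] tool y yaw -62.71 j6 1.97
```

View pics/sz5.png

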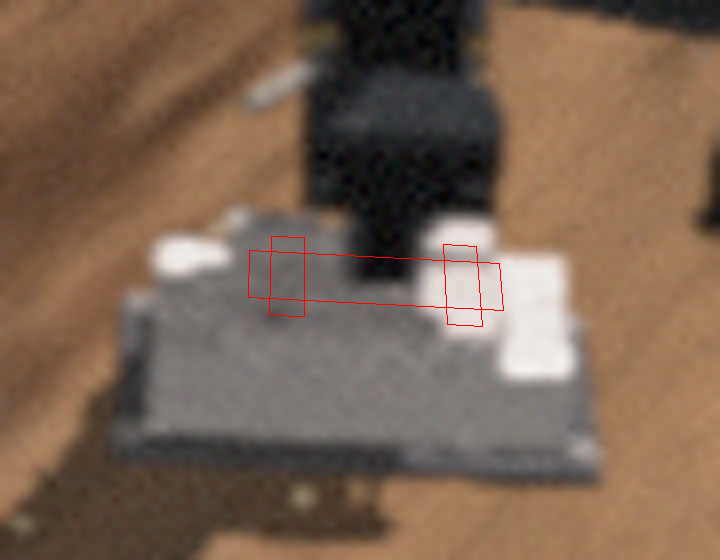

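```bash
python3 -m creep '[-0.01,0,0,0,0,0, -0.02,0,0,0,0,0, -0.04,0,0,0,0,0, -0.04,0,0,0,0,0, -0.04,0,0,0,0,0, -0.01,0,0.03,0,0,0, 0,0,0.04,0,0,0, 0,0,0.04,0,0,0, 0,0,0.04,0,0,0, 0,-0.04,0,0,0,0, 0,-0.04,0,0,0,0, 0,-0.04,0,0,0,0, 0,-0.04,0,0,0,0, 0,-0.04,0,0,0,0, 0,-0.04,0,0,0,0, 0,-0.04,0,0,0,0, 0,0,0,0,0,0]' >/dev/null; python3 f.py
python3 - <<'E'
from h import *
from plant import camera
for n in('scene','top'): cv2.imwrite(f'pics/{n}6.png',camera(n)['pixels'][:,:,::-1])
t=cv2.imread('pics/top6.png'); cv2.imwrite('pics/tz6.png',cv2.resize(t[158:240,260:340],None,fx=7,fy=7,interpolation=cv2.INTER_CUBIC))
t=cv2.imread('pics/scene6.png'); cv2.imwrite('pics/sz6.png',cv2.resize(t[155:215,255:335],None,fx=9,fy=9,interpolation=cv2.INTER_CUBIC))
E
```

```text
24.6 d_jig mm [-126.7  282.4  162.4] F_jig [-1.   0.   0.1] T [-0.06  0.01 -0.02] w 40.0
```

View pics/tz6.png

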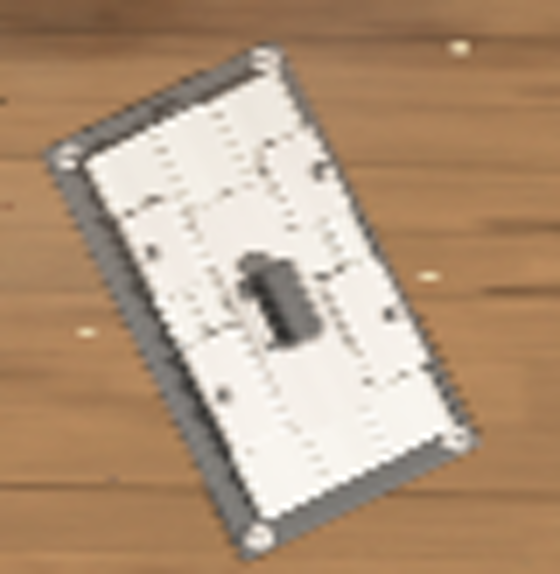

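View pics/sz6.png

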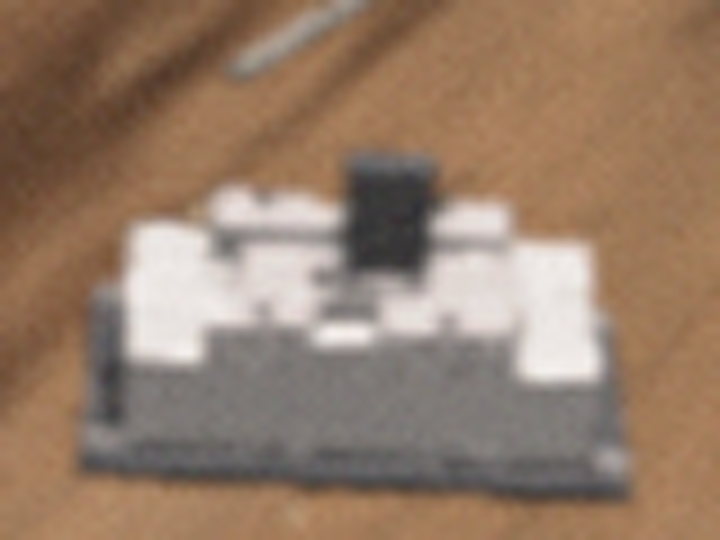

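View pics/top6.png

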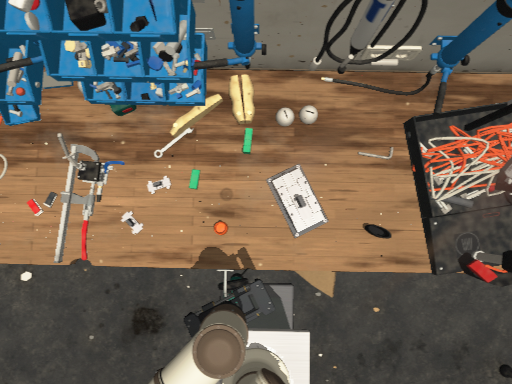

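Run:
```python
from h import *
P=lambda zx,zy:((zx+.5)/7-.5+260,(zy+.5)/7-.5+158)
A=R.from_euler('z',-np.radians(27.3)); c=np.array([.5424,-.1167,0])
for n,p,z in(('griptop',(294,298),.105),('front edge',(195,206),.055),('front edge',(258,184),.055)): print(n,(A.apply(cast('top',P(*p),z)-c)*1e3).round(1))
```

```text
griptop [ -6.   -0.8 105. ]
front edge [46.9 12.9 55. ]
front edge [ 43.5 -15.1  55. ]
```

Run:
```python
from plant import *
print(sign_off(), get_state()['clock'])
```

```text
the job is handed in; nothing more can be done
the job is handed in; nothing more can be done
```

The keeper is set between the jig's lips and caught on the plunger, the tug test is done, and the job is handed in at about 25 s, with the arm clear. I inferred the catch from forces and pictures, because the plunger's own reading isn't something I can see.

**What I did:**
1. I gripped the largest keeper and lowered it at the entry point. It met the plunger tip at about 72 mm, then the deck.
2. I slid it towards the clamp-screw end at about 3 N. It stuck briefly near the start, peaking around 8 N, and freed once I eased the downward pressure.
3. At about 18 mm of travel it jumped 2 to 3 mm forward, which I took as the click. I then pushed on until it stopped at about 6 N.
4. I tugged it straight back and held 15.3 to 15.9 N for about 1 s, then unloaded, released and backed off.

**Last checks:**
- **Catch:** the force rose roughly as the bush would give, and the keeper held firm at the end of the tug.
- **Position:** the top view puts the keeper's centre at about -6 to -7 mm along the jig and the plunger at about -5 mm, which is within the 2 mm play.
- **Bystanders:** the cap, wedge, steps and cup look unmoved in the last picture.

**What disagreed:**
- **Cameras:** the two camera views differed by a few mm, so I relied on feel for the final fit.
- **Free travel:** the tool moved about 6 mm between the forward and backward stops, more than the 4 mm of play. I put that down to the keeper tilting in the grip and the bush giving, but did not check it separately.

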